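Drift a mould jacket's bolt holes into line and fit its second bolt

TASK

The upper half of the aluminium mould jacket has been laid on askew: it is bolted at one end, but at the other its bolt hole is out of line with the hole in the lug beneath. Push the tapered drift fully home through both holes to lever them into line, pull it out and stand it back in the wooden tool block, then drop the loose thumb bolt through both holes until its head sits flat on the lug, ready for its nut. Leave the plaster rabbit, the tub and the brush where they are.

Things in the scene. Friction and masses are not known exactly. Their poses are not given: they have to be found in the camera images.
- jacket: Lower half of a two-part cast-aluminium mould jacket, too heavy to move. Origin: centre of its underside, on the bench; +x runs along its length to the end lacking its bolt, z up. Flange 190 x 140 x 10 mm, its top 75 mm above the bench; at each end a lug 60 mm wide, 10 mm thick runs out to 157 mm from the centre, its hole 125 mm from the centre. Nothing under the open lug down to the bench.
- top_half (a joint): Turn of the jacket's upper half about the bolt already fitted at the -x lug, rad, 0 = holes in line, positive counter-clockwise from above; starts at 0.02 to 0.03. The open lug is 250 mm from that bolt and so slides along the jacket's y. It takes about 5 N at the lug to shift, and it stays where it is left.
- dome_top (a point): Top of the upper half's pouring mouth, 131 mm above the bench. The upper half has the same flange and lugs as the lower (10 mm thick, top at 85 mm) and a ribbed dome 166 x 116 mm, whose end wall is 42 mm from the open hole's axis.
- fitted_bolt (a point): Top of the thumb bolt already fitted, at the jacket's -x lug, 129 mm above the bench. It stays there.
- hole_low (a point): Centre of the 18 mm round through-hole in the lower half's open lug, at the top of that lug, 75 mm above the bench (the hole runs down to 65 mm). Fixed to the jacket; the axis is vertical.
- hole_up (a point): Centre of the 18 mm round through-hole in the upper half's open lug, at the top of that lug, 85 mm above the bench (the hole runs down to 75 mm). At the start it lies 5 to 7.5 mm to one side of the lower hole. Moves with the upper half.
- drift_grip (a point): Centre of the octagonal body of the loose dark steel line-up drift; z runs along it, away from its point, x and y square to flats. Body 26 mm across flats, 60 mm long; at its lower end (30 mm below this point) a shoulder, then a 70 mm shank: 14 mm parallel, 16.5 mm diameter, then 56 mm of even taper to a flat 5 mm point. About 0.3 kg. Starts point down in one of the block's holes, shoulder on it.
- drift_tip (a point): The drift's point, 100 mm below drift_grip along its axis.
- bolt_head (a point): Middle of the loose steel thumb bolt's knurled head; z up out of the head. Head round, 28 mm diameter, 44 mm tall (22 mm above and below this point), flat underneath. The shank below it is 14 mm diameter, 58 mm long, its last 8 mm a cone down to 7 mm. About 0.2 kg. Starts head up in the tool block's other hole, head resting on the block.
- block: Hardwood tool block, 80 x 200 x 75 mm (x, y, z), fixed to the bench. Origin: centre of its underside; z up; two 18 mm holes run right down through it, on its long (y) middle line.
- slot0 (a point): Centre of the block's hole 45 mm to the block's -y side, at the block's top, 75 mm above the bench.
- slot1 (a point): Centre of the block's hole 45 mm to the block's +y side, at the block's top, 75 mm above the bench. Drift and bolt may start either way round.
- rabbit_mid (a point): Bystander: white plaster rabbit, 66 mm across, 135 mm tall; the point is on its axis, 60 mm up.
- tub_mid (a point): Bystander: red plastic tub, 104 mm across, 95 mm tall; the point is on its axis, 47 mm up.
- brush_mid (a point): Bystander: brush lying on the bench, about 200 mm long; the point is at its middle, 10 mm up.
There are look-alikes about, which are no part of the job. Leave any blue look-alike of the part that bears bolt_head alone.

How it is judged (in metres and radians):
On the way:
1. the drift is fully home through both holes of the open lug (its shoulder within 10 mm of the upper lug) and has brought them into line within 2.5 mm (z of drift_tip in the frame of jacket below 0.025 m and horizontal distance between drift_tip and hole_low below 0.008 m and horizontal distance between hole_up and hole_low below 0.0025 m), for 0.2 s.
At the end, for the whole second after the job is handed in: Holes in line within 4.5 mm, the bolt through both, upright within 0.08 rad, its head within 3 mm of the lug, its axis within 6 mm of the lower hole's; the drift stands in a hole of the block, within 8 mm of its axis, upright within 0.12 rad, shoulder within 5 mm of the top; both at rest (horizontal distance between hole_up and hole_low below 0.0045 m and horizontal distance between bolt_head and hole_low below 0.006 m and z of bolt_head in the frame of jacket between 0.103 and 0.11 m and angle between bolt_head's own z axis and vertical below 0.08 rad and (horizontal distance between drift_grip and slot0 below 0.008 m or horizontal distance between drift_grip and slot1 below 0.008 m) and z of drift_grip in the frame of block between 0.1 and 0.11 m and angle between drift_grip's own z axis and vertical below 0.12 rad and linear speed of each of bolt, drift below 0.02 m/s); the robot touches nothing.
It fails at once if the plaster rabbit is moved more than 30 mm or tipped (distance of rabbit_mid from where it was at the start of the episode above 0.03 m or angle between rabbit_mid's own z axis and vertical above 0.4 rad).
It fails at once if the tub is moved more than 30 mm or tipped (distance of tub_mid from where it was at the start of the episode above 0.03 m or angle between tub_mid's own z axis and vertical above 0.4 rad).
It fails at once if the brush is moved more than 30 mm (distance of brush_mid from where it was at the start of the episode above 0.03 m).
It also fails if it takes over 69 s, if anything falls off the work surface, if the arm or the gripper's body presses on something with over 40 N, if the wrist force passes 120 N, or if a joint passes its speed limit or range.

ROBOT

A 6-joint arm with a two-finger parallel gripper is mounted at the origin on the work surface. World frame = base frame: x ahead of the robot, y to its left, z up, the work surface at z = 0. Lengths are in mm, angles in degrees, forces in N, time in s.
With the tool pointing down it reaches from about 350 to 850 mm from the base axis. Payload 8.1 kg.
Tool frame: the origin (TCP) lies between the finger pads; the fingertips stand 11 mm ahead of it and the grasp point (between the pads) lies 8 mm behind it; z points along the fingers, y is the direction in which the jaws open and shut (so a half turn about z gives the same grasp; the last joint's range is limited). The gripper opens to 93 mm and grips with 3 to 60 N. Pads are 15 mm wide; open, the fingers measure 128 mm over their backs; the gripper's body (75 mm by 188 mm) begins 65 mm behind the grasp point.
Start: joints at [-78.919, 7.471, 85.268, -0, 87.261, -4.893], TCP at [165.142, -576.831, 229.635] pointing down, gripper open.
Joint ranges: [-169.43, 169.43], [-51.17, 129.36], [1.28, 143.12], [-76.62, 256.62], [0, 156.53], [-152.29, 152.29]. Speed limits (degrees/s): [136.94, 136.94, 159.86, 180, 180, 180].

INTERFACE

Orientations are given as a 3x3 rotation matrix whose columns are the frame's x, y, z axes.
In Python, from rig import readout, cams, workorder, trace gives the robot as it stands. The module is installed in compiled form; this text tells all that it offers.
- The arm moves only by the tool jog_arm, never from a script. Its argument "series" is text: rows parted by semicolons, each of 7 numbers parted by spaces: the shift along the world's x, y, z in m, then the turn, a rotation vector about the world's x, y, z in degrees, then the finger opening in m, from 0 to 0.093. In form: dx dy dz ax ay az grip; .... A call has 1 to 5 rows; each row shifts and turns the pose as measured when the row begins; what a row does not reach is not made up. A row lasts 1/12 s, in which the tool goes at most 41.7 mm and 7.16 degrees, less where a joint would pass 70% of its speed; a pose out of reach is approached as far as the arm can. A call is refused whole if a number of a shift passes 0.0417 or a number of a turn 7.16, either way. A call with a gripper value outside its range is refused whole. The fingers move at their own pace and stop on an object; "force" is the grip in N (left out, the last holds). Time passes only in rows, so rows that do not move let the fingers close. It gives the time, the measured TCP pose, the force and the opening at its end, in the units of the state.
- readout.read_state(): the state, without advancing time (a new reading comes with each control period).
- cams.capture(name): name is "side" or "top" or "wrist"; returns the picture (420x560x3 uint8, red, green, blue); there is no depth.
- cams.camera_params(name): a dict with "mtx" (3x3 intrinsics, pixels), "D" ([k1, k2, p1, p2, k3] as OpenCV has them; the pictures are not rectified), "R" (3x3) and "t" (3): a world point X has camera coordinates R X + t. Camera axes: x right, y down, z forward; pixel columns grow to the right and rows downward; lengths in mm; the calibration is good to about 2 mm. A picture is of the moment at which its call begins: read the wrist's pose just before it. camera_params takes no time and is no camera call; for the wrist camera it gives the pose at the moment of the call.
- workorder.sign_off(): hands the job in, once; it reports no verdict.
Trained networks look in the newest picture that a camera, given by its name, has taken for a name from the list of things; names that differ only in an ending like _2 or _b are one class to them, and where a whole thing is asked for, a point or a joint stands for the part that bears it (a point fixed in the world has none). Each returns a list of dicts, best first, with "p" (0 to 1); they miss things now and then, are a little off and sometimes report something else, mostly with a low value. They report only what shows in the picture. A call takes as long as a camera call. They do not tell look-alikes from the thing itself.
- trace(query, camera): "pixels" (420x560 bool, what is visible of it) and "at" ([column, row] in pixels, amid what is visible of it).
The state is a dict: "clock": time; "q": joint angles; "qd": joint speeds; "joint_efforts": joint torques, N m; "tool_pos": TCP position; "eef_rot": TCP orientation; "ft_force": force on the tool from outside, world axes, zero at the start; "moment": the same for the moment, N m; "width": opening from 0.0 (shut) to 1.0 (fully open).
Only numpy, scipy, OpenCV 4.12 (cv2) and the standard library are available. Lean on these libraries where they do the work, as an engineer would, in place of code of your own. Each camera call takes 0.05 s, during which the arm holds its last target.

## Working session

There is one attempt and no reset: what is moved stays moved. The work goes in short steps, Python scripts to look and compute and a tool call to move; the robot and the scene stay as the last step left them, time stands still between calls to the robot, and variables do not carry over. Pictures are saved under pics/ and viewed, and the job is handed in when it is done.

Besides the shell and the picture viewer there is one more tool, called as a command line: name --argument value ..., lists and objects as JSON in quotes. jog_arm: Moves the arm, as the interface text tells. Its arguments: {"type":"object","properties":{"series":{"type":"string"},"force":{"type":"number"}},"required":["series"]}

```bash
mkdir -p pics; ls
python3 - <<'E'
from rig import readout,cams
import cv2
s=readout.read_state();print(s)
for n in ["side","top","wrist"]:
    im=cams.capture(n);cv2.imwrite(f"pics/{n}0.png",im[...,::-1])
    p=cams.camera_params(n);print(n,p)
E
```

```text
pics
{'clock': 0.0, 'q': array([-7.89195073e+01,  7.51520366e+00,  8.53264870e+01,  4.56179533e-04,
        8.72604392e+01, -4.89295916e+00]), 'qd': array([-0.17119154,  0.10597913, -0.01871581, -0.09151414,  0.13499701,
        0.02540058]), 'joint_efforts': array([-2.01427043e-03, -5.59844041e+01, -4.91760314e+01,  7.67115480e-02,
        3.52184486e-02, -1.69374184e-04]), 'tool_pos': array([ 165.03964823, -576.31159083,  228.61318149]), 'eef_rot': array([[ 9.61389443e-01,  2.75191254e-01, -3.34770508e-04],
       [ 2.75191411e-01, -9.61387863e-01,  1.75080001e-03],
       [ 1.59960545e-04, -1.77532661e-03, -9.99998411e-01]]), 'ft_force': array([-0.13088668,  0.67769865,  0.00667233]), 'moment': array([-0.01664263, -0.00344494,  0.05292269]), 'width': 1.000102878032674}
side {'mtx': array([[431.13874808,   0.        , 276.40159562],
       [  0.        , 431.13874808, 208.20128638],
       [  0.        ,   0.        ,   1.        ]]), 'D': array([-0.04700098,  0.        ,  0.        ,  0.        ,  0.        ]), 'R': array([[-0.90228824, -0.43081356,  0.01660135],
       [-0.311590
[... 337 characters left out ...]
 , 0.        , 0.        , 0.        ]), 'R': array([[-0.01592528, -0.99960108, -0.02332544],
       [-0.99156017,  0.01879052, -0.12827836],
       [ 0.12866548,  0.02108571, -0.99146386]]), 't': array([109.28135345, 595.32039913, 977.2652651 ])}
wrist {'mtx': array([[342.5118427 ,   0.        , 275.24459081],
       [  0.        , 342.5118427 , 215.62108449],
       [  0.        ,   0.        ,   1.        ]]), 'D': array([0.02733825, 0.        , 0.        , 0.        , 0.        ]), 'R': array([[ 0.2755693 , -0.96128046, -0.00119949],
       [-0.92685938, -0.26603235,  0.26487445],
       [-0.25493774, -0.07187951, -0.96428216]]), 't': array([-599.23646614,  -30.2301332 ,  389.9081966 ])}
```

View pics/top0.png

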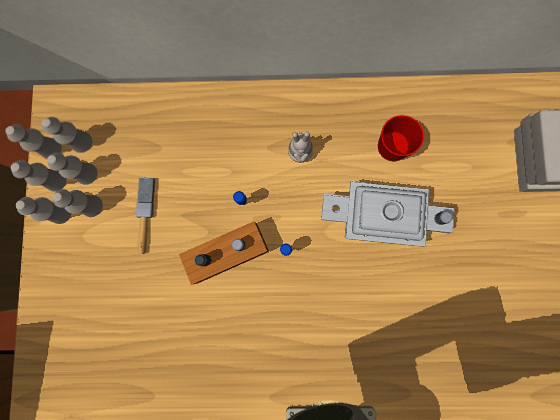

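View pics/side0.png

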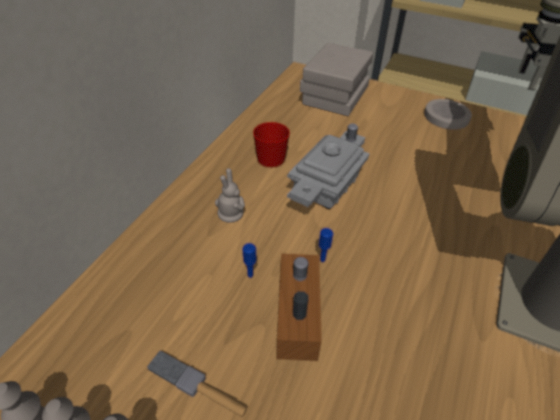

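View pics/wrist0.png

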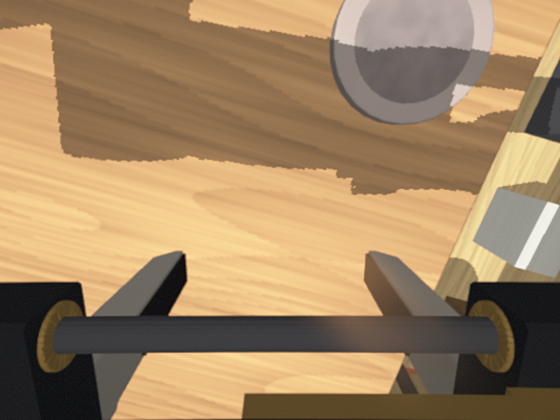

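```bash
cat > h.py <<'E'
import numpy as np,cv2
from rig import readout,cams,trace
def ray(P,uv):
    u=cv2.undistortPoints(np.array([[uv]],float),P["mtx"],P["D"])[0,0]
    d=P["R"].T@np.array([u[0],u[1],1]);c=-P["R"].T@P["t"];return c,d
def onz(P,uv,z):
    c,d=ray(P,uv);return c+d*(z-c[2])/d[2]
def proj(P,X):
    X=np.atleast_2d(np.array(X,float));return cv2.projectPoints(X,cv2.Rodrigues(P["R"])[0],P["t"],P["mtx"],P["D"])[0][:,0]
def tri(*prs):
    A=0;b=0
    for P,uv in prs:
        c,d=ray(P,uv);d=d/np.linalg.norm(d);M=np.eye(3)-np.outer(d,d);A=A+M;b=b+M@c
    return np.linalg.solve(A,b)
E
python3 - <<'E'
from h import *
top=cams.capture("top");side=cams.capture("side")
import pickle;D={}
for n in ["drift_grip","bolt_head","block","top_half","jacket","rabbit_mid","tub_mid","brush_mid","fitted_bolt"]:
    for c in ["top","side"]:
        r=trace(n,c);D[n,c]=r
        for k in r[:4]:print(n,c,round(k["p"],2),np.round(k["at"],1),k["pixels"].sum())
pickle.dump(D,open("d.pkl","wb"))
big=cv2.resize(top[170:290,170:470],None,fx=2.66,fy=2.66,interpolation=cv2.INTER_CUBIC);cv2.imwrite("pics/crop1.png",big[...,::-1])
big=cv2.resize(side[120:370,220:390],None,fx=2.4,fy=2.4,interpolation=cv2.INTER_CUBIC);cv2.imwrite("pics/crop2.png",big[...,::-1])
E
```

```text
drift_grip top 0.68 [200.6 261. ] 161
drift_grip top 0.65 [385.3 217.5] 5768
drift_grip top 0.52 [221.3 252.2] 2664
drift_grip side 0.73 [299.  303.2] 366
bolt_head top 0.71 [242.2 195.6] 162
bolt_head top 0.59 [387.1 211.5] 5933
bolt_head top 0.41 [239.5 244.9] 142
bolt_head side 0.79 [248.3 254.8] 298
bolt_head side 0.79 [326.7 240.2] 321
bolt_head side 0.65 [300.2 270.4] 310
block top 0.76 [225.  252.3] 2646
block side 0.39 [331.5 166.9] 3436
top_half top 0.75 [388.5 214.3] 5868
top_half side 0.95 [329.3 164. ] 3465
jacket top 0.65 [386.3 211.6] 5983
jacket side 0.84 [327.7 167.5] 4154
rabbit_mid top 0.88 [300.5 147.5] 585
rabbit_mid side 0.61 [228.8 201.5] 1011
rabbit_mid side 0.46 [299.  319.3] 3701
tub_mid top 0.65 [403.1 137.9] 1561
tub_mid top 0.54 [300.3 148.5] 581
tub_mid side 0.96 [269.1 141.6] 1324
brush_mid top 0.8 [143.1 206.3] 1027
brush_mid side 0.96 [186.1 376.8] 2079
brush_mid side 0.27 [228.2 201.3] 1021
fitted_bolt top 0.88 [386.3 214.1] 5983
```

View pics/crop1.png

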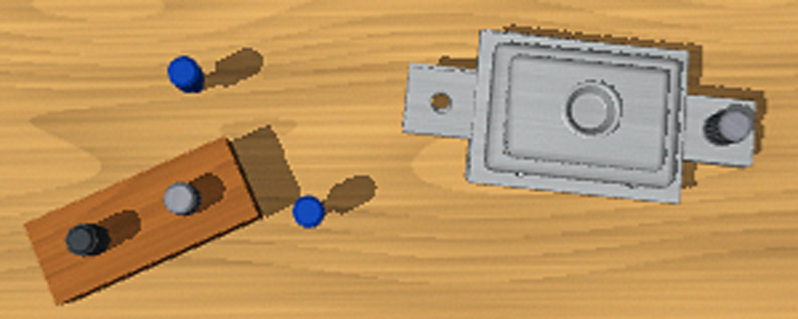

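View pics/crop2.png

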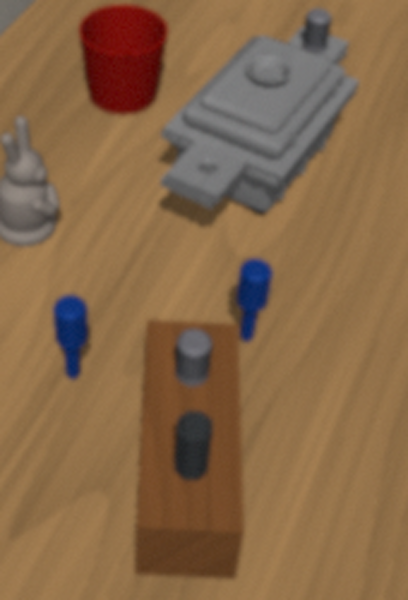

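Run:
```python
from h import *
T=cams.camera_params("top");S=cams.camera_params("side")
f=lambda x,y:(170+(x+.5)/2.66-.5,170+(y+.5)/2.66-.5)
g=lambda x,y:(220+(x+.5)/2.4-.5,120+(y+.5)/2.4-.5)
B=np.array([onz(T,f(*p),75)[:2] for p in [(230,137),(262,216),(60,304),(24,226)]])
print("block",B.round(1),B.mean(0),[np.linalg.norm(B[i]-B[i-1]) for i in range(4)])
d=B[0]-B[3];e=B[1]-B[2];a=d+e;print("long dir ang",np.degrees(np.arctan2(a[1],a[0])))
u=a/np.linalg.norm(a);print("slots",B.mean(0)+45*u,B.mean(0)-45*u)
# drift head top at z=75+60=135, bolt top z=119
print("drift top",onz(T,f(86,234),135),"bolt",onz(T,f(182,197),119))
print("side drift",onz(S,g(194,421),135),onz(S,g(194,340),119))
print("hole up",onz(T,f(441,101),85), "side",onz(S,g(208,167),85))
print("fitted",onz(T,f(737,122),129),"side",onz(S,g(318,17),129))
print("dome",onz(T,f(592,108),131))
C=[onz(T,f(*p),85)[:2].round(1) for p in [(481,29),(688,50),(680,202),(467,181)]];print(C)
C=[onz(T,f(*p),85)[:2].round(1) for p in [(411,63),(403,131)]];print("lug end",C)
for n,z,p in [("rabbit",60,(300.5,147.5)),("tub",47,(403,138)),("brush",10,(143,206)),]:print(n,onz(T,p,z))
print("blue",onz(T,(242,196),60),onz(T,(286,249),60))
```

```text
block [[562.5 172.9]
 [489.6 144.1]
 [413.5 328. ]
 [484.2 362.1]] [487.43089795 251.75188652] [np.float64(204.7973602395553), np.float64(78.38578819111991), np.float64(199.02530605890107), np.float64(78.54522788019428)]
long dir ang -67.51684017370522
slots [504.63943221 210.17224789] [470.22236369 293.33152515]
drift top [475.36420164 291.06055256 135.        ] bolt [506.22417058 210.91483227 119.        ]
side drift [473.55271824 295.99578059 135.        ] [507.94901871 213.70535232 119.        ]
hole up [590.96162312 -21.08868203  85.        ] side [591.72186705 -21.94319793  85.        ]
fitted [ 562.22239632 -269.74952592  129.        ] side [ 562.02682243 -264.37300584  129.        ]
dome [ 576.43716924 -146.18880288  131.        ]
[array([657. , -59.8]), array([ 633.5, -246.8]), array([ 495.8, -231.2]), array([517.7, -42.2])]
lug end [array([626.6,   5.2]), array([564.1,  14.2])]
rabbit [750.1053135   60.18256677  60.        ]
tub [ 772.72770573 -203.19470247   47.        ]
brush [614.71902827 478.28190454  10.        ]
blue [628.16936597 209.56434417  60.        ] [493.85058338 101.11668449  60.        ]
```

Run:
```python
from h import *
W=cams.camera_params("wrist");s=readout.read_state()
R=s["eef_rot"];c=-W["R"].T@W["t"]
print("cam in tool",R.T@(c-s["tool_pos"]),"view dir in tool",R.T@W["R"][2], "imx in tool",R.T@W["R"][0],c)
T=cams.camera_params("top");print(-T["R"].T@T["t"])
```

```text
cam in tool [ 7.43088082e+01 -1.33267476e-01 -1.54412920e+02] view dir in tool [-2.65024494e-01  2.90872924e-04  9.64241636e-01] imx in tool [ 3.86635532e-04  9.99999906e-01 -1.95391906e-04] [ 236.55472572 -556.25250559  384.07059816]
[ 466.29602624   77.4450466  1047.83895274]
```

jog_arm --series "0.024 0.033 0 0 0 5 0.093; 0.024 0.033 0 0 0 5 0.093; 0.024 0.033 0 0 0 5 0.093; 0.024 0.033 0 0 0 5 0.093; 0.024 0.033 0 0 0 5 0.093" --force 30

```text
clock: 1.57
tool_pos: [282.2, -411.3, 227.2]
eef_rot: [[0.752, 0.659, -0.002], [0.659, -0.752, -0.0], [-0.002, -0.001, -1.0]]
ft_force: [0.5, -0.0, 0.6]
width: 1.0
```

jog_arm --series "0.024 0.033 0 0 0 5 0.093; 0.024 0.033 0 0 0 5 0.093; 0.024 0.033 0 0 0 5 0.093; 0.024 0.033 0 0 0 5 0.093; 0.024 0.033 0 0 0 5 0.093"

```text
clock: 1.98
tool_pos: [403.3, -241.3, 228.2]
eef_rot: [[0.385, 0.923, 0.001], [0.923, -0.385, -0.003], [-0.002, 0.002, -1.0]]
ft_force: [1.0, 0.6, -0.7]
width: 0.998
```

jog_arm --series "0.027 0.031 0 0 0 3 0.093; 0.027 0.031 0 0 0 3 0.093; 0.027 0.031 0 0 0 3 0.093; 0.027 0.031 0 0 0 3 0.093; 0.027 0.031 0 0 0 3 0.093"

```text
clock: 2.4
tool_pos: [538.4, -82.2, 230.2]
eef_rot: [[0.116, 0.993, 0.007], [0.993, -0.116, -0.004], [-0.004, 0.007, -1.0]]
ft_force: [-0.3, -1.1, 1.5]
width: 1.0
```

jog_arm --series "0.026 0.032 0 0 0 0 0.093; 0.022 0.026 0 0 0 0 0.093; 0 0 0 0 0 0 0.093"

```text
clock: 2.65
tool_pos: [590.1, -16.1, 229.9]
eef_rot: [[0.107, 0.994, 0.009], [0.994, -0.107, -0.002], [-0.001, 0.009, -1.0]]
ft_force: [0.6, -0.2, 0.4]
width: 1.002
```

```bash
cat > snap.py <<'E'
import sys,pickle
from h import *
s=readout.read_state();W=cams.camera_params("wrist");im=cams.capture("wrist")
n=sys.argv[1];pickle.dump((s,W,im),open(n+".pkl","wb"));cv2.imwrite(f"pics/{n}.png",im[...,::-1])
print(s["clock"],s["tool_pos"].round(1),s["ft_force"].round(1),s["qd"].round(2),s["q"].round(1),s["width"])
E
python3 snap.py w1
```

```text
2.65 [590.1 -16.1 229.9] [ 0.6 -0.2  0.4] [-0.75 -1.07  1.34 -1.88  1.14 -2.2 ] [-6.5  5.5 87.4 -0.1 86.6 -0.4] 1.0017684406635834
```

View pics/w1.png

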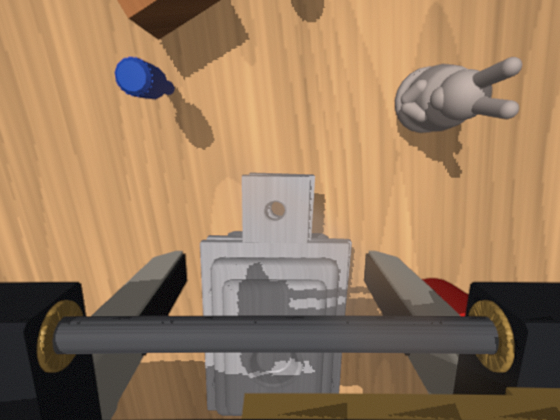

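Run:
```python
import cv2
im=cv2.imread("pics/w1.png");cv2.imwrite("pics/w1c.png",cv2.resize(im[165:265,215:335],None,fx=6,fy=6,interpolation=cv2.INTER_CUBIC))
```

```text
(no output)
```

View pics/w1c.png

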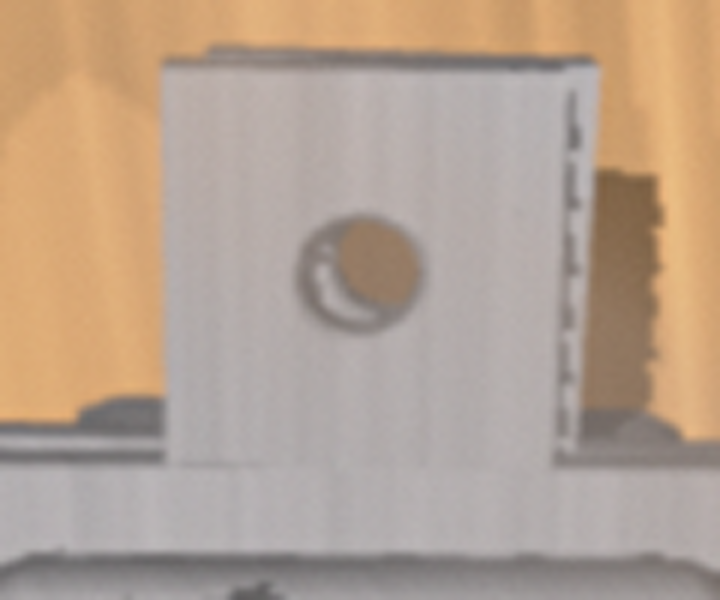

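Run:
```python
from h import *
import pickle
s,W,im=pickle.load(open("w1.pkl","rb"))
f=lambda x,y:(215+(x+.5)/6-.5,165+(y+.5)/6-.5)
hu=onz(W,f(361,273),85)[:2];print("hole_up",hu)
ul=[onz(W,f(*p),85)[:2] for p in [(163,62),(166,460)]];ur=[onz(W,f(*p),85)[:2] for p in [(578,68),(552,460)]]
lr=[onz(W,f(*p),75)[:2] for p in [(600,64),(574,455)]]
ang=lambda a:np.degrees(np.arctan2(*(a[0]-a[1])[::-1]))
print("angles",ang(ul),ang(ur),ang(lr))
def dist(p,L,a):
    n=np.array([-np.sin(a),np.cos(a)]);return (p-(L[0]+L[1])/2)@n
for nm,L in [("ul",ul),("ur",ur),("lr",lr)]: print(nm,dist(hu,L,np.radians(ang(L))))
le=[onz(W,f(*p),75)[:2] for p in [(212,47),(560,60)]];ue=[onz(W,f(*p),85)[:2] for p in [(170,62),(575,68)]]
print("ends",np.degrees(np.arctan2(*(ue[1]-ue[0])[::-1])),ue,le)
# fitted bolt pivot
T=cams.camera_params("top")
```

```text
hole_up [591.41845283 -19.70089829]
angles 82.83836090491143 81.71894217995217 81.87196603040022
ul -29.491021633282692
ur 30.57811093099561
lr 35.13718556033895
ends -7.023469267254566 [array([567.07983618,  14.96284997]), array([625.8661393 ,   7.72035549])] [array([572.64365712,  15.11366582]), array([624.65269925,   7.51211497])]
```

Run:
```python
from h import *
import pickle
s,W,im=pickle.load(open("w1.pkl","rb"))
hu=np.array([591.4,-19.7]);t=np.linspace(0,2*np.pi,60)
out=[]
for off in (5,6,7):
    b=cv2.resize(im[185:235,250:300],None,fx=8,fy=8,interpolation=cv2.INTER_CUBIC)[...,::-1].copy()
    hl=hu+off*np.array([np.cos(np.radians(-8.5)),np.sin(np.radians(-8.5))])
    for c,z,col in [(hu,85,(0,0,255)),(hl,75,(0,255,0)),(hl,65,(255,0,0))]:
        X=np.c_[c[0]+9*np.cos(t),c[1]+9*np.sin(t),0*t+z];p=(proj(W,X)-[250,185]+.5)*8-.5
        cv2.polylines(b,[p.round().astype(int)],True,col,1)
    out.append(b[:, :266])
    out[-1]=b[60:340,60:326]
cv2.imwrite("pics/fit1.png",np.hstack(out))
```

```text
(no output)
```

View pics/fit1.png

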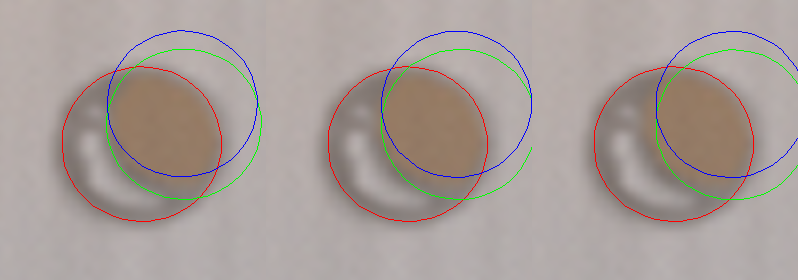

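jog_arm --series "-0.013 0.039 0 0 0 4 0.093; -0.013 0.039 0 0 0 4 0.093; -0.013 0.039 0 0 0 4 0.093; -0.013 0.039 0 0 0 4 0.093; -0.013 0.039 0 0 0 4 0.093"

```text
clock: 3.12
tool_pos: [523.1, 170.1, 229.0]
eef_rot: [[-0.239, 0.971, 0.009], [0.971, 0.239, -0.005], [-0.007, 0.007, -1.0]]
ft_force: [0.8, 1.1, -0.6]
width: 1.003
```

jog_arm --series "-0.013 0.036 0 0 0 4 0.093; -0.013 0.034 0 0 0 4 0.093; -0.014 0.034 0 0 0 0 0.093; 0 0 0 0 0 0 0.093"

```text
clock: 3.45
tool_pos: [477.6, 280.3, 230.0]
eef_rot: [[-0.384, 0.923, 0.01], [0.923, 0.384, -0.002], [-0.006, 0.009, -1.0]]
ft_force: [1.2, -0.1, -0.6]
width: 0.995
```

```bash
python3 snap.py w2
```

```text
3.45 [477.6 280.3 230. ] [ 1.2 -0.1 -0.6] [-3.58 -1.45  1.2  -2.98  0.14 -6.62] [25.4 -0.1 93.2 -0.4 86.5  2.8] 0.9945360587975934
```

View pics/w2.png

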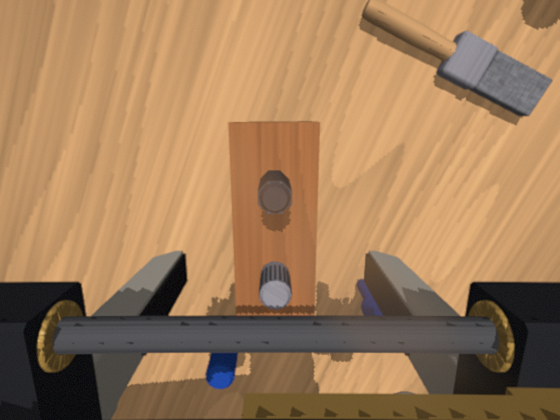

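Run:
```python
import cv2
im=cv2.imread("pics/w2.png");cv2.imwrite("pics/w2c.png",cv2.resize(im[160:315,225:325],None,fx=3.8,fy=3.8,interpolation=cv2.INTER_CUBIC))
cv2.imwrite("pics/w2d.png",cv2.resize(im[165:220,250:305],None,fx=10,fy=10,interpolation=cv2.INTER_CUBIC))
```

```text
(no output)
```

View pics/w2c.png

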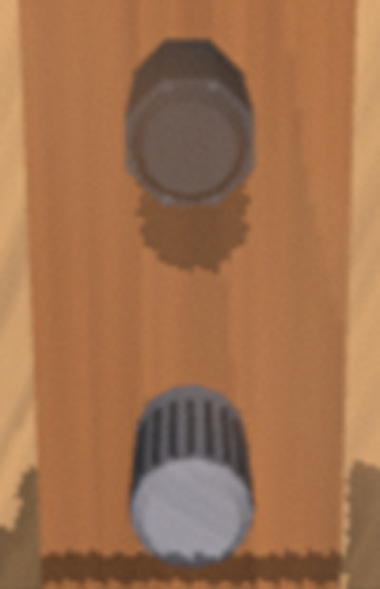

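View pics/w2d.png

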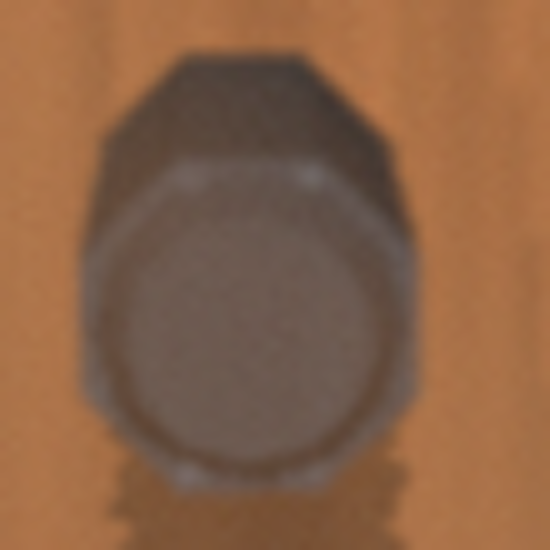

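Run:
```python
from h import *
import pickle
s,W,im=pickle.load(open("w2.pkl","rb"))
f=lambda x,y,k,a,b:(a+(x+.5)/k-.5,b+(y+.5)/k-.5)
print("drift top",onz(W,f(249,324,10,250,165),135))
print("shape octagon width",np.linalg.norm(onz(W,f(84,324,10,250,165),135)-onz(W,f(415,324,10,250,165),135)))
print("bolt",onz(W,f(191,508,3.8,225,160),119))
L=[onz(W,f(*p,3.8,225,160),75)[:2] for p in [(20,20),(39,470)]];R=[onz(W,f(*p,3.8,225,160),75)[:2] for p in [(357,20),(343,470)]]
for q in (L,R):print(q,np.degrees(np.arctan2(*(q[0]-q[1])[::-1])))
print([np.degrees(np.arctan2(s["eef_rot"][1,0],s["eef_rot"][0,0]))], np.linalg.norm(L[0]-R[0]))
far=[onz(W,p,75)[:2] for p in [(230,122),(320,122)]];print(far,np.mean(far,0))
```

```text
drift top [471.46329859 298.06234473 135.        ]
shape octagon width 24.61368544044472
bolt [505.72292522 216.91858059 119.        ]
[array([428.68138604, 297.70383995]), array([474.35099968, 190.10831398])] 112.99910773811519
[array([502.28717143, 328.27719318]), array([547.63644415, 220.27858026])] 112.77783060004434
[np.float64(112.59169602081171)] 79.70283288959442
[array([415.79646791, 332.45919229]), array([487.93335301, 362.50468691])] [451.86491046 347.4819396 ]
```

jog_arm --series "-0.005 0.016 -0.03 0 0.6 0 0.093; 0 0 -0.035 0 0 0 0.093; 0 0 -0.03 0 0 0 0.093; 0 0 0 0 0 0 0.093"

```text
clock: 3.83
tool_pos: [476.9, 290.5, 136.6]
eef_rot: [[-0.381, 0.924, 0.009], [0.924, 0.381, -0.003], [-0.006, 0.008, -1.0]]
ft_force: [-0.5, -0.7, -1.0]
width: 0.999
```

```bash
python3 snap.py w3
```

```text
3.8333 [476.9 290.5 136.6] [-0.5 -0.7 -1. ] [-1.65 -2.56 -2.72 -0.6   3.72 -0.79] [26.3  4.3 98.5 -0.4 76.7  4. ] 0.9985922598521569
```

View pics/w3.png

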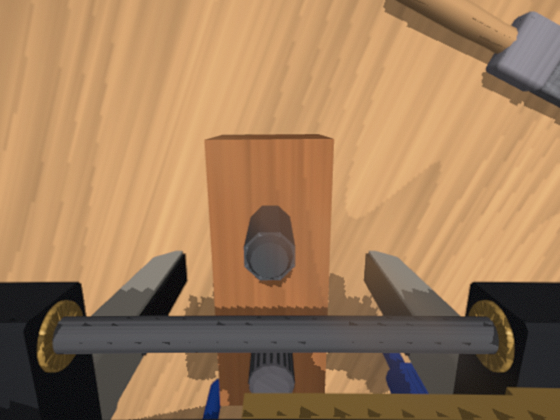

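Run:
```python
from h import *
import pickle
s,W,im=pickle.load(open("w3.pkl","rb"))
print(onz(W,(269.5,255.5),135), onz(W,(206,139),75),onz(W,(332,139),75))
cv2.imwrite("pics/w3c.png",cv2.resize(im[200:290,230:310],None,fx=7,fy=7,interpolation=cv2.INTER_CUBIC)[...,::-1])
```

```text
[471.33929153 299.36748213 135.        ] [415.17417965 332.6422956   75.        ] [486.6471987 362.15474    75.       ]
```

View pics/w3c.png

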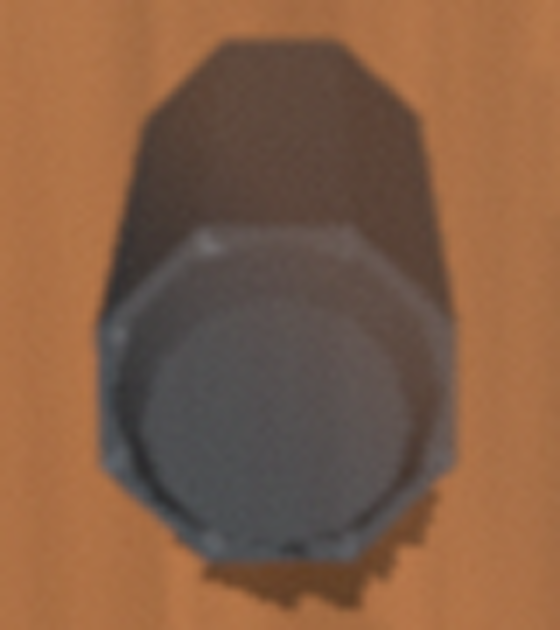

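jog_arm --series "-0.005 0.008 -0.012 0 0.5 0 0.093; 0 0 -0.02 0 0 0 0.093; 0 0 -0.005 0 0 0 0.093; 0 0 0 0 0 0 0.093"

```text
clock: 4.22
tool_pos: [478.0, 298.1, 108.5]
eef_rot: [[-0.376, 0.927, 0.011], [0.927, 0.376, 0.002], [-0.002, 0.01, -1.0]]
ft_force: [-0.7, 0.3, 0.3]
width: 0.998
```

jog_arm --series "-0.007 0 -0.004 0 0.6 0.5 0.093; 0 0 -0.005 0 0 0 0.093; 0 0 0 0 0 0 0.093"

```text
clock: 4.47
tool_pos: [472.5, 298.7, 102.8]
eef_rot: [[-0.384, 0.923, 0.003], [0.923, 0.384, 0.004], [0.003, 0.004, -1.0]]
ft_force: [0.6, -0.4, -0.3]
width: 1.001
```

```bash
python3 -c "
from h import *
for i in range(1):
  s=readout.read_state();print(s['tool_pos'],s['qd'].round(1))
W=cams.camera_params('wrist');im=cams.capture('wrist');s=readout.read_state();print(s['tool_pos'])
cv2.imwrite('pics/w4.png',im[...,::-1])"
```

```text
[472.49821536 298.73873876 102.83196947] [ 0.1 -1.2 -0.7  0.3  1.7 -0.4]
[472.71941073 298.92058239 103.39678318]
```

View pics/w4.png

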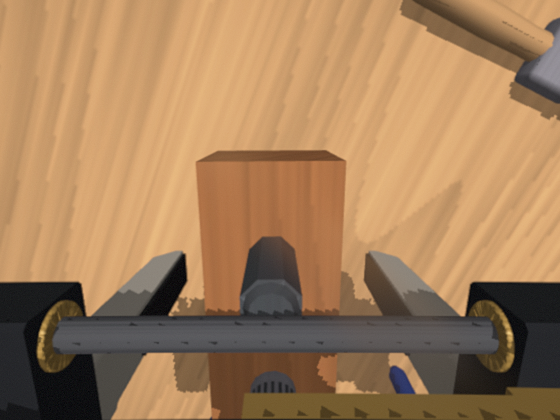

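jog_arm --series "-0.001 0 0 0 0 0 0.024; 0 0 0 0 0 0 0.024; 0 0 0 0 0 0 0.024; 0 0 0 0 0 0 0.024; 0 0 0 0 0 0 0.024" --force 15

```text
clock: 4.93
tool_pos: [472.7, 299.7, 105.7]
eef_rot: [[-0.384, 0.923, 0.006], [0.923, 0.384, 0.006], [0.003, 0.008, -1.0]]
ft_force: [-0.6, -1.0, 0.6]
width: 0.692
```

jog_arm --series "0 0 0 0 0 0 0.02; 0 0 0 0 0 0 0.02; 0 0 0 0 0 0 0.02; 0 0 0 0 0 0 0.02"

```text
clock: 5.27
tool_pos: [472.8, 299.7, 105.8]
eef_rot: [[-0.384, 0.923, 0.007], [0.923, 0.384, 0.006], [0.003, 0.009, -1.0]]
ft_force: [-0.2, 0.1, -0.4]
width: 0.404
```

jog_arm --series "0 0 0 0 0 0 0.02; 0 0 0 0 0 0 0.02; 0 0 0 0 0 0 0.02; 0 0 0 0 0 0 0.02"

```text
clock: 5.6
tool_pos: [471.1, 299.0, 105.1]
eef_rot: [[-0.384, 0.923, 0.003], [0.923, 0.384, 0.004], [0.003, 0.004, -1.0]]
ft_force: [0.3, 0.6, 1.2]
width: 0.28
```

jog_arm --series "0 0 0 0 0 0 0.02; 0 0 0 0 0 0 0.02; 0 0 0.003 0 0 0 0.02; 0 0 0.01 0 0 0 0.02" --force 50

```text
clock: 5.93
tool_pos: [469.6, 298.2, 115.7]
eef_rot: [[-0.384, 0.923, -0.001], [0.923, 0.384, 0.003], [0.003, 0.0, -1.0]]
ft_force: [1.8, 1.6, -4.4]
width: 0.275
```

jog_arm --series "0 0 0.02 0 0 0 0.02; 0 0 0.03 0 0 0 0.02; 0 0 0.03 0 0 0 0.02; 0 0 0.01 0 0 0 0.02; 0 0 0 0 0 0 0.02"

```text
clock: 6.35
tool_pos: [469.2, 297.9, 211.1]
eef_rot: [[-0.384, 0.923, -0.0], [0.923, 0.384, 0.003], [0.003, 0.001, -1.0]]
ft_force: [-0.6, -0.9, -2.9]
width: 0.276
```

Run:
```python
from h import *
s=readout.read_state();print(s['tool_pos'],s['ft_force'],s['moment'],s['eef_rot'][:,2])
im=cams.capture("side");cv2.imwrite("pics/s1.png",cv2.resize(im[190:370,200:400],None,fx=3,fy=3)[...,::-1])
```

```text
[469.20709376 297.88237926 211.14988469] [-0.56291292 -0.94682194 -2.86140241] [-0.01786423 -0.11759536  0.0153405 ] [-4.41255785e-04  2.79298158e-03 -9.99996002e-01]
```

View pics/s1.png

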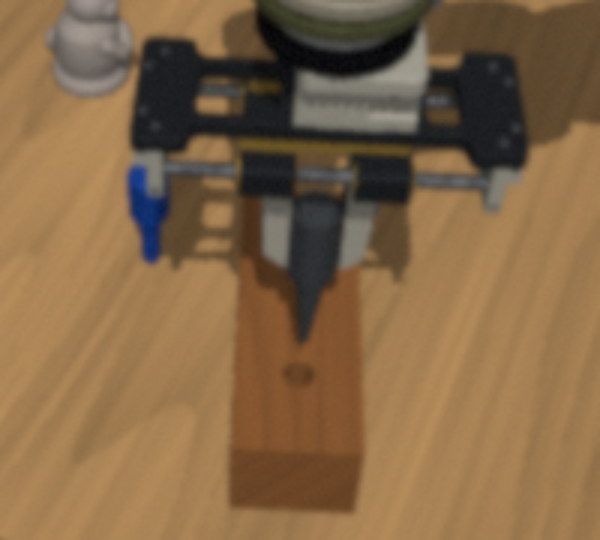

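jog_arm --series "0 0 0.035 0 0 0 0.02; 0.014 -0.036 0.005 0 0 -4 0.02; 0.014 -0.036 0 0 0 -4 0.02; 0.014 -0.036 0 0 0 -4 0.02; 0.014 -0.036 0 0 0 -4 0.02"

```text
clock: 6.82
tool_pos: [520.5, 155.9, 242.5]
eef_rot: [[-0.119, 0.993, -0.01], [0.993, 0.119, 0.004], [0.006, -0.009, -1.0]]
ft_force: [-0.4, 0.1, -2.2]
width: 0.273
```

jog_arm --series "0.014 -0.036 0 0 0 -4 0.02; 0.014 -0.036 0 0 0 -4 0.02; 0.014 -0.036 0 0 0 -4 0.02; 0.014 -0.036 0 0 0 -1.5 0.02; 0 0 0 0 0 0 0.02"

```text
clock: 7.23
tool_pos: [575.5, -1.6, 230.7]
eef_rot: [[0.137, 0.99, -0.02], [0.991, -0.137, 0.005], [0.002, -0.021, -1.0]]
ft_force: [0.1, 1.2, -2.1]
width: 0.274
```

jog_arm --series "0.018 -0.018 -0.01 -0.3 -1.2 0 0.02; 0 0 -0.005 0 0 0 0.02; 0 0 0 0 0 0 0.02"

```text
clock: 7.48
tool_pos: [592.0, -23.7, 208.0]
eef_rot: [[0.143, 0.99, -0.007], [0.99, -0.143, 0.0], [-0.001, -0.007, -1.0]]
ft_force: [-0.7, 0.4, -3.3]
width: 0.274
```

```bash
python3 snap.py w5;  python3 - <<'E'
from h import *
im=cv2.imread("pics/w5.png")
cv2.imwrite("pics/w5c.png",cv2.resize(im[150:310,200:340],None,fx=3.75,fy=3.75,interpolation=cv2.INTER_CUBIC))
im=cams.capture("side");cv2.imwrite("pics/s2.png",cv2.resize(im[110:230,230:380],None,fx=4,fy=4)[...,::-1])
E
```

```text
7.4833 [592.  -23.7 208. ] [-0.7  0.4 -3.3] [-2.04  2.21  0.59 -1.35 -2.1  -0.88] [-7.2  7.3 87.7 -0.  85.4  1. ] 0.2741998913297817
```

View pics/w5c.png

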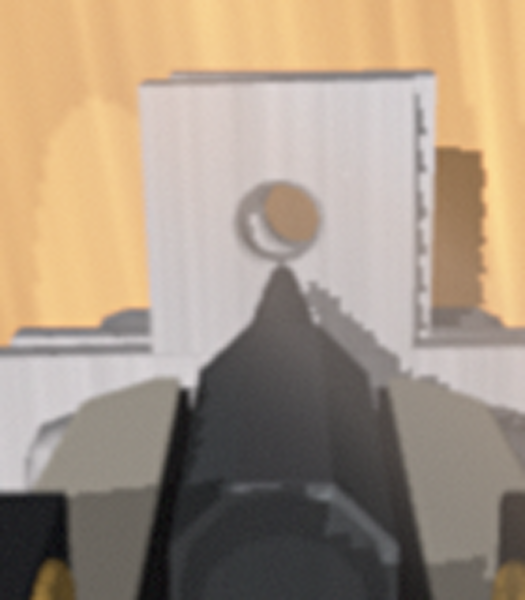

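View pics/s2.png

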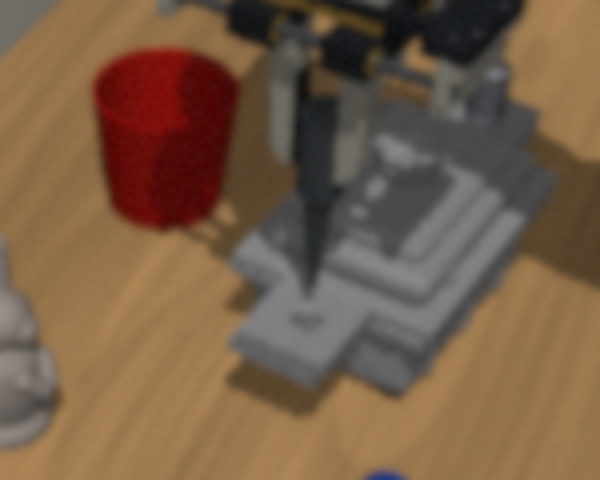

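Run:
```python
from h import *
import pickle
s,W,im=pickle.load(open("w5.pkl","rb"))
f=lambda x,y:(200+(x+.5)/3.75-.5,150+(y+.5)/3.75-.5)
print("tip",onz(W,f(282,266),108)-s["tool_pos"])
print("hu",onz(W,f(278.5,220),85))
# head octagon of drift top at tcp+30
print("lowR",onz(W,f(436,80),75),onz(W,f(428,300),75),"upL",onz(W,f(141,85),85),onz(W,f(153,350),85))
t=np.linspace(0,2*np.pi,60)
hu=onz(W,f(278.5,220),85)[:2];a=np.radians(-8.5);out=[]
for off in (5,6,7):
    b=cv2.resize(im[190:230,250:300],None,fx=7,fy=7,interpolation=cv2.INTER_CUBIC)[...,::-1].copy()
    hl=hu+off*np.array([np.cos(a),np.sin(a)])
    for c,z,col in [(hu,85,(0,0,255)),(hl,75,(0,255,0)),(hl,65,(255,0,0))]:
        X=np.c_[c[0]+9*np.cos(t),c[1]+9*np.sin(t),0*t+z];p=(proj(W,X)-[250,190]+.5)*7-.5
        cv2.polylines(b,[p.round().astype(int)],True,col,1)
    out.append(b[:,60:310])
cv2.imwrite("pics/fit2.png",np.hstack(out))
```

```text
tip [-1.96429274e-01 -5.41077540e-02 -9.99811061e+01]
hu [591.43296207 -19.64634061  85.        ]
lowR [630.46337436   4.8765259   75.        ] [622.89396432 -46.18723342  75.        ] upL [566.27508223  14.3491003   85.        ] [558.56621865 -46.00891815  85.        ]
```

View pics/fit2.png

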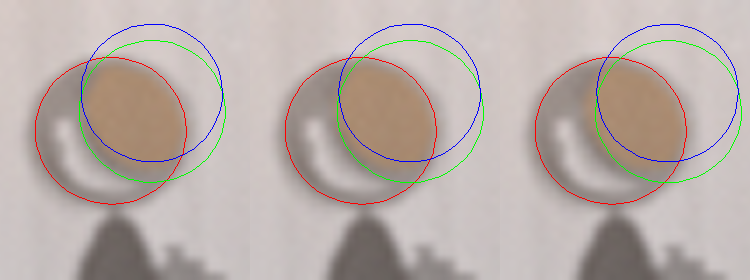

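jog_arm --series "0.003 0.004 0 0 -0.4 0 0.02; 0 0 -0.008 0 0 0 0.02; 0 0 0 0 0 0 0.02"

```text
clock: 7.83
tool_pos: [594.8, -16.5, 200.2]
eef_rot: [[0.139, 0.99, 0.001], [0.99, -0.139, 0.001], [0.001, 0.001, -1.0]]
ft_force: [-0.5, -0.6, -4.1]
width: 0.276
```

jog_arm --series "0 -0.0035 0 0 0 0 0.02; 0 0 -0.006 0 0 0 0.02; 0 0 0 0 0 0 0.02"

```text
clock: 8.08
tool_pos: [594.7, -18.5, 194.2]
eef_rot: [[0.136, 0.991, 0.002], [0.991, -0.136, 0.001], [0.001, 0.002, -1.0]]
ft_force: [0.1, 0.3, -2.4]
width: 0.276
```

```bash
python3 snap.py w6;  python3 - <<'E'
from h import *
im=cv2.imread("pics/w6.png")
cv2.imwrite("pics/w6c.png",cv2.resize(im[150:310,200:340],None,fx=3.75,fy=3.75,interpolation=cv2.INTER_CUBIC))
E
```

```text
8.0833 [594.7 -18.5 194.2] [ 0.1  0.3 -2.4] [ 0.09 -0.82 -1.07 -0.29  0.9  -0.25] [-6.7  7.6 88.8  0.  83.5  1.1] 0.276219170625293
```

View pics/w6c.png

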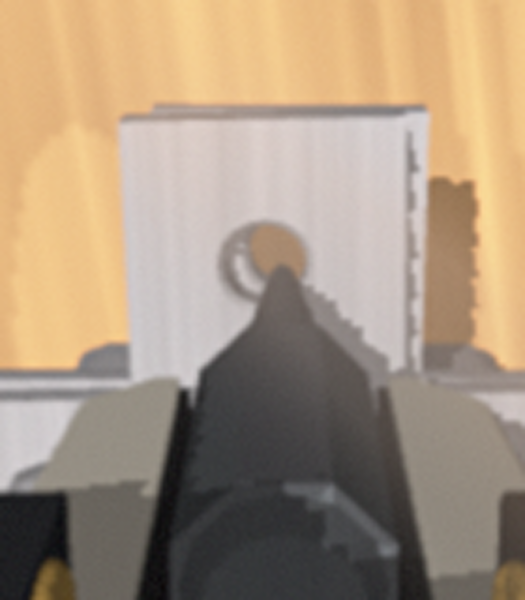

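jog_arm --series "0 -0.002 -0.008 0 0 0 0.02; 0 -0.001 -0.008 0 0 0 0.02; 0 0 -0.005 0 0 0 0.02"

```text
clock: 8.38
tool_pos: [595.9, -21.7, 174.5]
eef_rot: [[0.136, 0.991, 0.006], [0.991, -0.136, 0.001], [0.001, 0.006, -1.0]]
ft_force: [-3.5, 0.5, -0.7]
width: 0.277
```

jog_arm --series "0 0.001 -0.007 0 0 0 0.02; 0 0 -0.008 0 0 0 0.02; 0 0 -0.008 0 0 0 0.02"

```text
clock: 8.63
tool_pos: [594.3, -20.2, 148.9]
eef_rot: [[0.136, 0.991, 0.002], [0.991, -0.136, 0.002], [0.002, 0.002, -1.0]]
ft_force: [-4.9, 1.9, 0.6]
width: 0.278
```

jog_arm --series "0.001 0 -0.007 0 0 0 0.02; 0.001 0 -0.007 0 0 0 0.02; 0.001 0 -0.007 0 0 0 0.02"

```text
clock: 8.88
tool_pos: [594.8, -19.4, 123.7]
eef_rot: [[0.136, 0.991, -0.004], [0.991, -0.136, 0.003], [0.002, -0.004, -1.0]]
ft_force: [-3.1, 0.4, 2.0]
width: 0.28
```

jog_arm --series "0.001 0 -0.004 0 -0.2 0 0.02; 0 0 -0.003 0 0 0 0.02; 0 0 -0.002 0 0 0 0.02; 0 0 0 0 0 0 0.02"

```text
clock: 9.22
tool_pos: [597.1, -19.7, 115.2]
eef_rot: [[0.136, 0.991, 0.003], [0.991, -0.136, 0.002], [0.002, 0.002, -1.0]]
ft_force: [-5.2, 1.5, -5.3]
width: 0.273
```

```bash
python3 snap.py w7;  python3 - <<'E'
from h import *
im=cams.capture("side");cv2.imwrite("pics/s3.png",cv2.resize(im[110:230,230:380],None,fx=5,fy=5,interpolation=cv2.INTER_CUBIC)[...,::-1])
E
```

```text
9.2167 [597.1 -19.7 115.2] [-5.2  1.5 -5.3] [ 0.07 -0.2  -0.05  0.06  0.    0.05] [-6.9 11.5 92.9  0.1 75.4  0.9] 0.2726296483758806
```

View pics/w7.png

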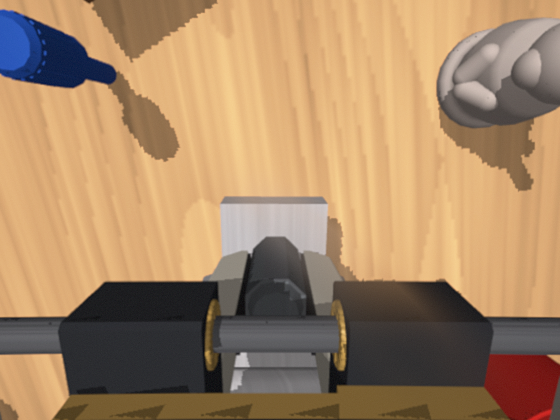

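View pics/s3.png

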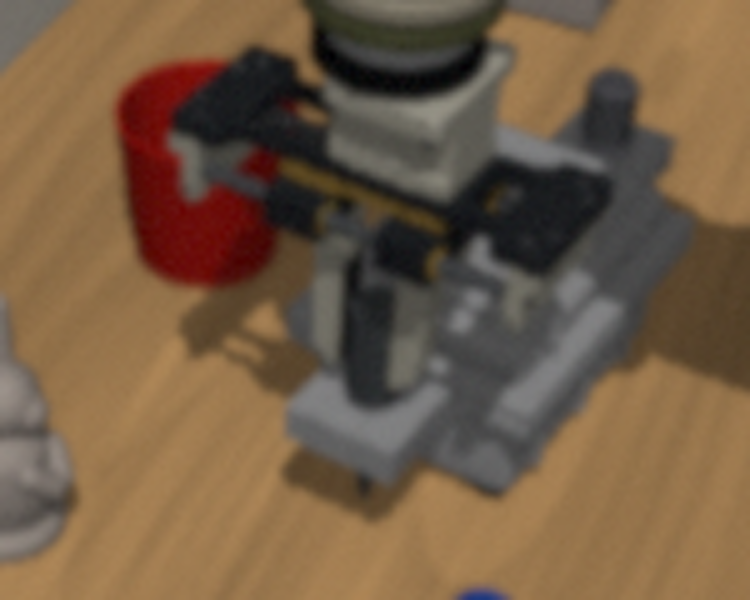

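jog_arm --series "0 0 -0.001 0 0 0 0.02; 0 0 -0.001 0 0 0 0.02; 0 0 0 0 0 0 0.02; 0 0 0 0 0 0 0.02"

```text
clock: 9.65
tool_pos: [597.0, -19.7, 115.1]
eef_rot: [[0.136, 0.991, 0.003], [0.991, -0.136, 0.002], [0.002, 0.003, -1.0]]
ft_force: [-1.5, 0.8, -0.2]
width: 0.276
```

jog_arm --series "0 0 0.006 0 0 0 0.02; 0 0 0.012 0 0 0 0.02; 0 0 0.02 0 0 0 0.02; 0 0 0.025 0 0 0 0.02"

```text
clock: 9.98
tool_pos: [594.3, -20.0, 174.4]
eef_rot: [[0.136, 0.991, -0.004], [0.991, -0.136, 0.002], [0.001, -0.005, -1.0]]
ft_force: [0.1, -0.8, -2.8]
width: 0.276
```

jog_arm --series "0 0 0.03 0 0 0 0.02; 0 0 0.03 0 0 0 0.02; 0 0 0.005 0 0 0 0.02; 0 0 0 0 0 0 0.02"

```text
clock: 10.32
tool_pos: [598.0, -21.0, 251.9]
eef_rot: [[0.137, 0.991, 0.01], [0.991, -0.137, -0.0], [0.001, 0.01, -1.0]]
ft_force: [0.7, 0.0, -3.5]
width: 0.278
```

```bash
python3 snap.py w8;  python3 - <<'E'
from h import *
im=cv2.imread("pics/w8.png")
cv2.imwrite("pics/w8c.png",cv2.resize(im[130:310,200:340],None,fx=3.3,fy=3.3,interpolation=cv2.INTER_CUBIC))
E
```

```text
10.3167 [598.  -21.  251.9] [ 0.7  0.  -3.5] [-0.02 -1.63 -2.71 -0.15  0.35  0.01] [-7.   6.2 84.3  0.  88.9  0.9] 0.2779911096990644
```

View pics/w8c.png

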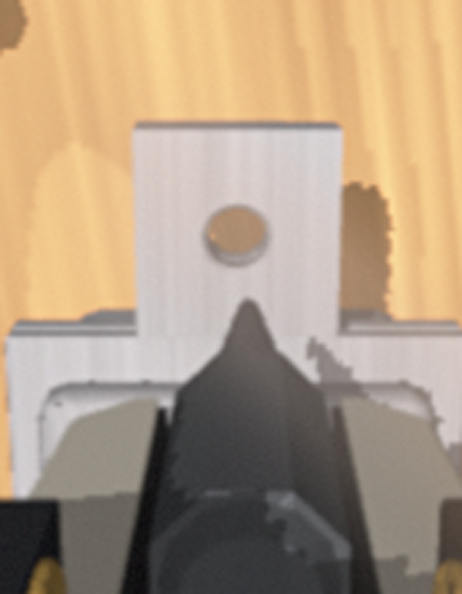

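jog_arm --series "-0.014 0.036 0 0 0.6 4 0.02; -0.014 0.036 0 0 0 4 0.02; -0.014 0.036 0 0 0 4 0.02; -0.014 0.036 0 0 0 4 0.02; -0.014 0.036 0 0 0 4 0.02"

```text
clock: 10.78
tool_pos: [525.6, 155.6, 242.8]
eef_rot: [[-0.21, 0.978, -0.006], [0.978, 0.21, -0.005], [-0.003, -0.006, -1.0]]
ft_force: [0.4, -0.5, -3.1]
width: 0.279
```

jog_arm --series "-0.014 0.036 0 0 0 4 0.02; -0.014 0.036 0 0 0 4 0.02; -0.014 0.036 0 0 0 2 0.02; -0.006 0.014 0 0 0 0 0.02; 0 0 0 0 0 0 0.02"

```text
clock: 11.2
tool_pos: [467.0, 287.6, 231.1]
eef_rot: [[-0.394, 0.919, -0.017], [0.919, 0.394, -0.008], [-0.001, -0.019, -1.0]]
ft_force: [-0.0, -0.2, -2.5]
width: 0.279
```

Run:
```python
from h import *
import pickle
s,W,im=pickle.load(open("w8.pkl","rb"))
f=lambda x,y:(200+(x+.5)/3.3-.5,130+(y+.5)/3.3-.5)
print("hu",onz(W,f(236,236),85),"tip-tcp",onz(W,f(248,300),152)-s["tool_pos"])
```

```text
hu [596.51143058 -20.67497469  85.        ] tip-tcp [ 1.43440979e+00 -7.47218861e-02 -9.98524891e+01]
```

jog_arm --series "0.004 0.011 -0.008 0.5 -1 0 0.02; 0 0 -0.008 0 0 0 0.02; 0 0 0 0 0 0 0.02"

```text
clock: 11.45
tool_pos: [468.9, 298.3, 209.1]
eef_rot: [[-0.397, 0.918, -0.005], [0.918, 0.397, -0.003], [-0.001, -0.006, -1.0]]
ft_force: [-0.2, -0.5, -3.9]
width: 0.274
```

```bash
python3 snap.py w9;  python3 - <<'E'
from h import *
im=cv2.imread("pics/w9.png")
cv2.imwrite("pics/w9c.png",cv2.resize(im[130:310,200:340],None,fx=3.3,fy=3.3,interpolation=cv2.INTER_CUBIC))
E
```

```text
11.45 [468.9 298.3 209.1] [-0.2 -0.5 -3.9] [ 0.16  0.42  0.27  0.36 -0.25 -0.03] [27.2  1.6 93.6 -0.  85.1  3.8] 0.27401128923265194
```

View pics/w9c.png

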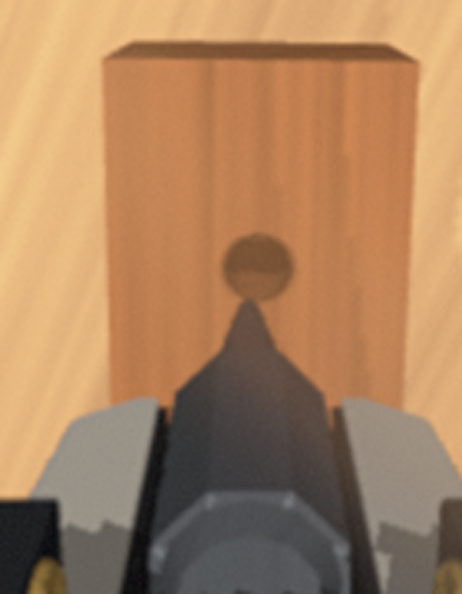

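Run:
```python
from h import *
import pickle
s,W,im=pickle.load(open("w9.pkl","rb"))
f=lambda x,y:(200+(x+.5)/3.3-.5,130+(y+.5)/3.3-.5)
print("slot",onz(W,f(257.5,267),75),"tip-tcp",onz(W,f(249,299),109)-s["tool_pos"])
```

```text
slot [471.50266051 297.88304946  75.        ] tip-tcp [   0.37034709   -0.27472155 -100.11393261]
```

jog_arm --series "0.0025 0 -0.01 0.1 -0.3 0 0.02; 0 0 -0.012 0 0 0 0.02; 0 0 -0.008 0 0 0 0.02; 0 0 0 0 0 0 0.02"

```text
clock: 11.83
tool_pos: [472.9, 294.5, 176.1]
eef_rot: [[-0.393, 0.92, -0.0], [0.92, 0.393, -0.003], [-0.003, -0.001, -1.0]]
ft_force: [-0.1, -0.2, -1.9]
width: 0.277
```

Tip 76, xy off by (−1.5, +3.4).

jog_arm --series "-0.0015 0.004 -0.002 0 0 0 0.02; 0 0 -0.006 0 0 0 0.02; 0 0 0 0 0 0 0.02"

```text
clock: 12.08
tool_pos: [471.3, 297.7, 166.4]
eef_rot: [[-0.391, 0.92, -0.001], [0.92, 0.391, -0.004], [-0.003, -0.003, -1.0]]
ft_force: [-0.3, -0.0, -1.8]
width: 0.277
```

jog_arm --series "0 0 -0.01 0 0 0 0.02; 0 0.001 -0.01 0 0 0 0.02; 0 0.001 -0.01 0 0 0 0.02; 0 0 0 0 0 0 0.02"

```text
clock: 12.42
tool_pos: [471.4, 300.2, 134.4]
eef_rot: [[-0.392, 0.92, -0.0], [0.92, 0.392, -0.003], [-0.003, -0.001, -1.0]]
ft_force: [-0.2, -0.1, -3.4]
width: 0.278
```

jog_arm --series "0 -0.002 -0.005 0 0 0 0.02; 0 0 -0.006 0 0 0 0.02; 0 0 -0.005 0 0 0 0.02"

```text
clock: 12.67
tool_pos: [471.4, 298.6, 117.3]
eef_rot: [[-0.392, 0.92, -0.0], [0.92, 0.392, -0.002], [-0.002, -0.001, -1.0]]
ft_force: [-2.3, 0.5, -1.4]
width: 0.277
```

jog_arm --series "-0.0005 0 -0.006 0 0 0 0.02; 0 0 -0.004 0 0 0 0.02; 0 0 -0.002 0 0 0 0.02; 0 0 0 0 0 0 0.02"

```text
clock: 13.0
tool_pos: [471.2, 298.7, 105.4]
eef_rot: [[-0.392, 0.92, 0.0], [0.92, 0.392, -0.002], [-0.002, -0.001, -1.0]]
ft_force: [-0.2, -0.5, -3.5]
width: 0.28
```

jog_arm --series "0 0 -0.002 0 0 0 0.02; 0 0 -0.001 0 0 0 0.02"

```text
clock: 13.17
tool_pos: [471.3, 298.8, 105.0]
eef_rot: [[-0.392, 0.92, 0.001], [0.92, 0.392, -0.002], [-0.002, -0.0, -1.0]]
ft_force: [-6.2, -3.1, 6.3]
width: 0.276
```

jog_arm --series "0 0 0 0 0 0 0.07; 0 0 0 0 0 0 0.07; 0 0 0 0 0 0 0.07; 0 0 0 0 0 0 0.07; 0 0 0 0 0 0 0.07"

```text
clock: 13.58
tool_pos: [473.4, 299.6, 106.6]
eef_rot: [[-0.392, 0.92, 0.006], [0.92, 0.392, -0.0], [-0.002, 0.005, -1.0]]
ft_force: [0.0, 0.3, 0.8]
width: 0.585
```

jog_arm --series "0 0 0 0 0 0 0.07; 0 0 0.01 0 0 0 0.07; 0 0 0.025 0 0 0 0.07; 0 0 0.03 0 0 0 0.07; 0 0 0.03 0 0 0 0.07"

```text
clock: 14.0
tool_pos: [468.0, 296.6, 196.8]
eef_rot: [[-0.392, 0.92, -0.008], [0.92, 0.392, -0.008], [-0.004, -0.011, -1.0]]
ft_force: [0.1, -0.2, -0.4]
width: 0.752
```

jog_arm --series "0.015 -0.034 0 0.4 -0.4 0 0.07; 0.015 -0.034 0 0 0 0 0.07; 0.008 -0.014 -0.01 0 0 0 0.07; 0 0 0 0 0 0 0.07"

```text
clock: 14.33
tool_pos: [511.4, 216.0, 201.3]
eef_rot: [[-0.397, 0.918, 0.016], [0.918, 0.397, 0.007], [-0.0, 0.018, -1.0]]
ft_force: [-0.3, 1.2, -1.6]
width: 0.753
```

```bash
python3 snap.py w10
```

```text
14.3333 [511.4 216.  201.3] [-0.3  1.2 -1.6] [-0.05 -2.85 -2.89  0.48  2.56  0.77] [17.5  0.4 95.7  0.1 82.9 -5.9] 0.7531209810408492
```

View pics/w10.png

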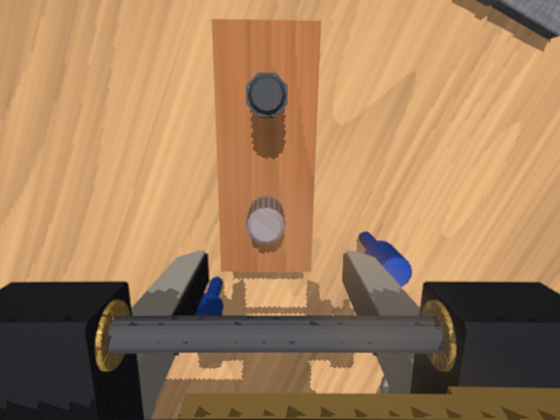

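Run:
```python
from h import *
import pickle
s,W,im=pickle.load(open("w10.pkl","rb"))
print(onz(W,(266,224),119),onz(W,(267,94),135))
cv2.imwrite("pics/w10c.png",cv2.resize(im[185:255,230:300],None,fx=8,fy=8,interpolation=cv2.INTER_CUBIC)[...,::-1])
```

```text
[506.62337177 216.19045954 119.        ] [473.23484353 296.72018904 135.        ]
```

View pics/w10c.png

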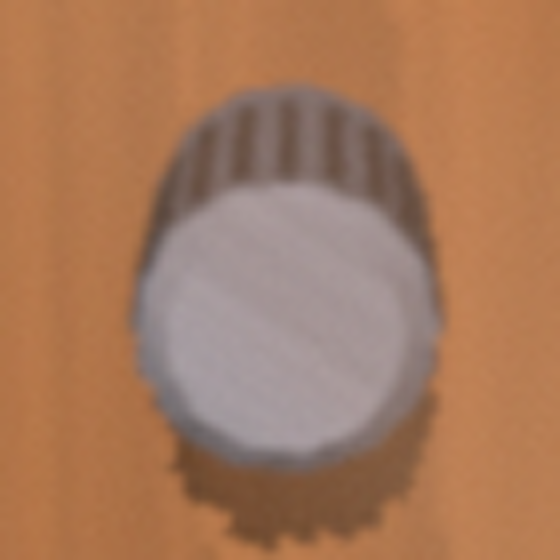

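jog_arm --series "-0.005 0 -0.02 -0.4 0.9 0 0.07; 0 0 -0.03 0 0 0 0.07; 0 0 -0.02 0 0 0 0.07; 0 0 0 0 0 0 0.07"

```text
clock: 14.72
tool_pos: [506.0, 220.6, 133.1]
eef_rot: [[-0.397, 0.918, 0.005], [0.918, 0.397, 0.004], [0.001, 0.006, -1.0]]
ft_force: [-0.8, -0.3, -0.3]
width: 0.752
```

jog_arm --series "0 -0.005 -0.01 -0.2 0.3 0 0.07; 0 0 -0.015 0 0 0 0.07; 0 0 -0.008 0 0 0 0.07; 0 0 0 0 0 0 0.07"

```text
clock: 15.05
tool_pos: [503.9, 217.9, 98.5]
eef_rot: [[-0.401, 0.916, -0.003], [0.916, 0.401, -0.001], [0.001, -0.004, -1.0]]
ft_force: [-0.2, 0.0, -0.3]
width: 0.752
```

```bash
python3 snap.py w11
```

```text
15.05 [503.9 217.9  98.5] [-0.2  0.  -0.3] [ 0.52 -0.2  -0.55  0.05  1.1   0.05] [ 18.    5.7 101.3   0.   73.2  -5.6] 0.7520001394673366
```

View pics/w11.png

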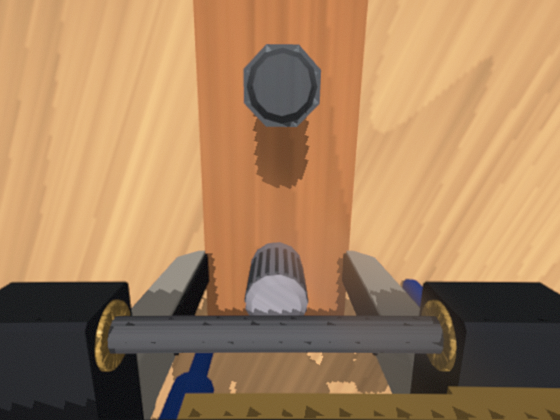

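jog_arm --series "0.002 -0.003 -0.003 0 0 0 0.07; 0 0 0 0 0 0 0.07; 0 0 0 0 0 0 0.022; 0 0 0 0 0 0 0.022; 0 0 0 0 0 0 0.022" --force 15

```text
clock: 15.52
tool_pos: [508.8, 215.5, 100.1]
eef_rot: [[-0.401, 0.916, 0.002], [0.916, 0.401, 0.001], [-0.0, 0.002, -1.0]]
ft_force: [-0.6, -1.0, -0.0]
width: 0.582
```

jog_arm --series "0 0 0 0 0 0 0.022; 0 0 0 0 0 0 0.022; 0 0 0 0 0 0 0.022; 0 0 0 0 0 0 0.022; 0 0 0 0 0 0 0.022"

```text
clock: 15.93
tool_pos: [508.2, 215.1, 101.3]
eef_rot: [[-0.401, 0.916, 0.001], [0.916, 0.401, 0.0], [-0.0, 0.001, -1.0]]
ft_force: [-0.8, -1.2, 0.9]
width: 0.296
```

jog_arm --series "0 0 0 0 0 0 0.02; 0 0 0 0 0 0 0.02; 0 0 0.004 0 0 0 0.02" --force 40

```text
clock: 16.18
tool_pos: [507.5, 214.9, 104.3]
eef_rot: [[-0.401, 0.916, -0.001], [0.916, 0.401, -0.0], [-0.0, -0.001, -1.0]]
ft_force: [-0.3, -0.5, -2.3]
width: 0.294
```

jog_arm --series "0 0 0.015 0 0 0 0.02; 0 0 0.03 0 0 0 0.02; 0 0 0.03 0 0 0 0.02; 0 0 0.02 0 0 0 0.02; 0 0 0 0 0 0 0.02"

```text
clock: 16.6
tool_pos: [506.3, 214.7, 200.7]
eef_rot: [[-0.401, 0.916, -0.003], [0.916, 0.401, -0.0], [0.001, -0.003, -1.0]]
ft_force: [1.1, 0.4, -0.5]
width: 0.294
```

```bash
python3 snap.py w12;python3 - <<'E'
from h import *
im=cams.capture("side");cv2.imwrite("pics/s4.png",cv2.resize(im[190:350,220:400],None,fx=3.5,fy=3.5,interpolation=cv2.INTER_CUBIC)[...,::-1])
E
```

```text
16.6 [506.3 214.7 200.7] [ 1.1  0.4 -0.5] [ 0.04  0.74  1.49  0.11 -2.29 -0.15] [17.6  0.7 95.4  0.  84.  -6. ] 0.2941404064513935
```

View pics/s4.png

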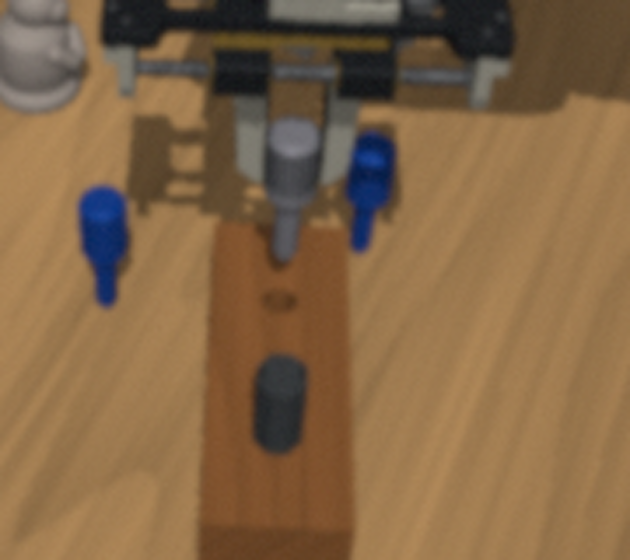

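View pics/w12.png

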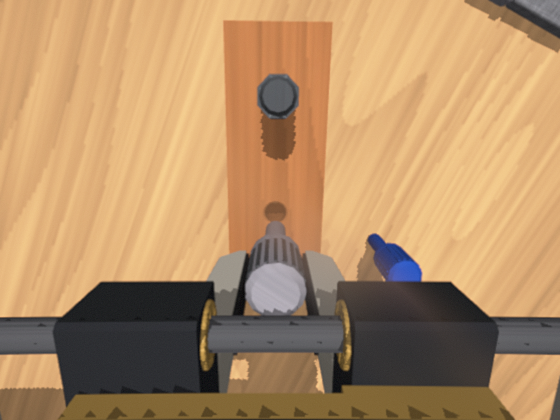

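jog_arm --series "0 0 0.02 0 0 0 0.02; 0.014 -0.036 0.005 0 0 -5 0.02; 0.014 -0.036 0 0 0 -5 0.02; 0.014 -0.036 0 0 0 -5 0.02; 0.014 -0.036 0 0 0 -5 0.02"

```text
clock: 17.12
tool_pos: [554.3, 72.8, 209.9]
eef_rot: [[-0.066, 0.998, -0.023], [0.998, 0.066, 0.005], [0.006, -0.022, -1.0]]
ft_force: [0.7, 0.4, -2.2]
width: 0.298
```

jog_arm --series "0.014 -0.034 0 0 0 -5 0.02; 0.012 -0.03 0 0 0 -4 0.02; 0 0 0 0 0 0 0.02"

```text
clock: 17.37
tool_pos: [579.0, -0.5, 201.2]
eef_rot: [[0.109, 0.994, -0.031], [0.994, -0.109, 0.007], [0.003, -0.032, -0.999]]
ft_force: [-0.3, 1.1, -3.0]
width: 0.3
```

jog_arm --series "0.017 -0.019 0.002 -0.4 -1.8 -1 0.02; 0 0 0 0 0 0 0.02; 0 0 0 0 0 0 0.02"

```text
clock: 17.62
tool_pos: [593.0, -22.3, 193.9]
eef_rot: [[0.131, 0.991, -0.011], [0.991, -0.131, 0.002], [0.0, -0.011, -1.0]]
ft_force: [-0.7, 1.3, -2.5]
width: 0.299
```

```bash
python3 snap.py w13;  python3 - <<'E'
from h import *
im=cv2.imread("pics/w13.png")
cv2.imwrite("pics/w13c.png",cv2.resize(im[150:310,200:340],None,fx=3.75,fy=3.75,interpolation=cv2.INTER_CUBIC))
E
```

```text
17.6167 [593.  -22.3 193.9] [-0.7  1.3 -2.5] [-1.73  1.64  0.79 -1.2  -2.3  -0.23] [-7.1  8.1 88.3  0.  84.2  0.4] 0.29853550476452373
```

View pics/w13c.png

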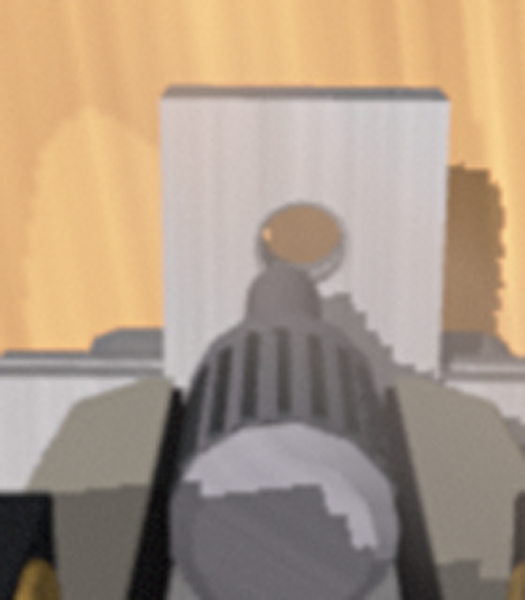

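Run:
```python
from h import *
import pickle
s,W,im=pickle.load(open("w13.pkl","rb"))
f=lambda x,y:(200+(x+.5)/3.75-.5,150+(y+.5)/3.75-.5)
h=onz(W,f(302.5,240.5),85);t=onz(W,f(283,261),s["tool_pos"][2]-84)
tx=s["eef_rot"][:,0];tc=t-3.5*tx
print("hole",h,"tip",tc,tc-s["tool_pos"], "head", onz(W,f(284,523),s["tool_pos"][2]+18)-s["tool_pos"])
```

```text
hole [596.94591627 -19.74467324  85.        ] tip [593.02101154 -20.15401123 109.90265525] [ 4.31518456e-02  2.13629150e+00 -8.40003718e+01] head [ 1.49822951  2.76007297 18.        ]
```

jog_arm --series "0.004 0.0005 0 0 -0.6 0 0.02; 0 0 -0.006 0 0 0 0.02; 0 0 0 0 0 0 0.02"

```text
clock: 17.92
tool_pos: [595.3, -19.4, 184.3]
eef_rot: [[0.128, 0.992, -0.005], [0.992, -0.128, 0.002], [0.002, -0.005, -1.0]]
ft_force: [-0.2, 0.3, -3.1]
width: 0.299
```

jog_arm --series "0.002 -0.003 0 0 -0.3 0 0.02; 0 0 -0.004 0 0 0 0.02; 0 0 0 0 0 0 0.02"

```text
clock: 18.17
tool_pos: [596.9, -20.8, 179.3]
eef_rot: [[0.125, 0.992, 0.0], [0.992, -0.125, 0.003], [0.003, -0.0, -1.0]]
ft_force: [0.6, 0.4, -2.9]
width: 0.3
```

```bash
python3 snap.py w14;  python3 - <<'E'
from h import *
im=cv2.imread("pics/w14.png")
cv2.imwrite("pics/w14c.png",cv2.resize(im[150:310,200:340],None,fx=3.75,fy=3.75,interpolation=cv2.INTER_CUBIC))
E
```

```text
18.1667 [596.9 -20.8 179.3] [ 0.6  0.4 -2.9] [ 0.15 -0.55 -0.58 -0.02  0.28 -0.26] [-7.   8.6 89.3  0.2 82.1  0.2] 0.30015919386805
```

View pics/w14c.png

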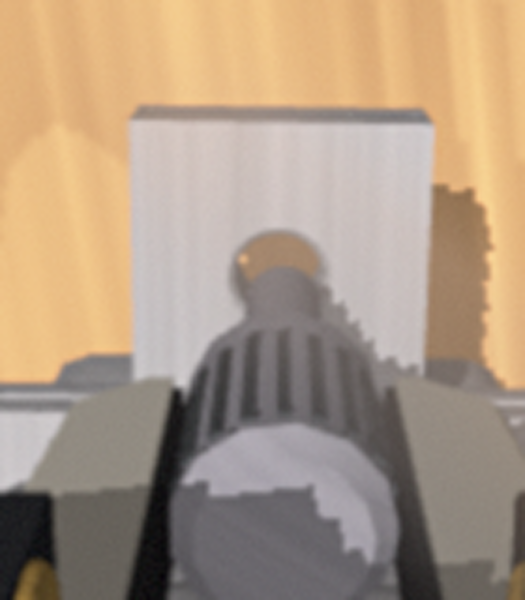

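jog_arm --series "-0.001 -0.001 -0.004 0 0 0 0.02; 0 0 -0.004 0 0 0 0.02; 0 0 0 0 0 0 0.02"

```text
clock: 18.47
tool_pos: [596.5, -21.8, 172.0]
eef_rot: [[0.125, 0.992, 0.002], [0.992, -0.125, 0.002], [0.003, 0.002, -1.0]]
ft_force: [-0.2, -0.3, -2.3]
width: 0.296
```

```bash
python3 snap.py w15;  python3 - <<'E'
from h import *
im=cv2.imread("pics/w15.png")
cv2.imwrite("pics/w15c.png",cv2.resize(im[150:310,200:340],None,fx=3.75,fy=3.75,interpolation=cv2.INTER_CUBIC))
E
```

```text
18.4667 [596.5 -21.8 172. ] [-0.2 -0.3 -2.3] [-0.07 -0.29 -0.16 -0.13  0.35 -0.1 ] [-7.1  8.7 89.9  0.2 81.2  0. ] 0.2959811747985477
```

View pics/w15c.png

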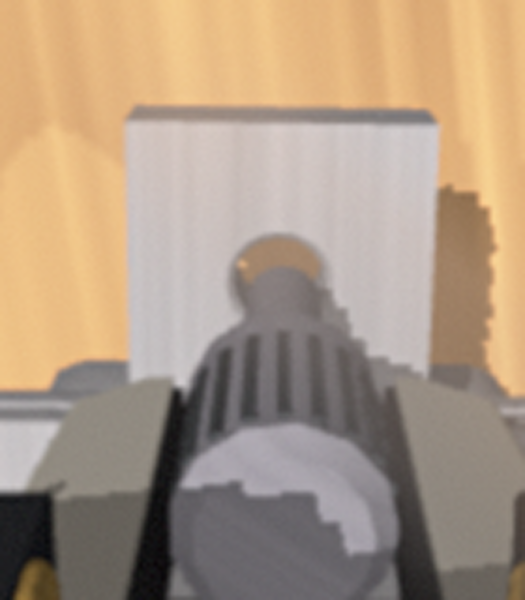

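jog_arm --series "-0.0005 0 -0.006 0 0 0 0.02; 0 0 -0.006 0 0 0 0.02; 0 0 0 0 0 0 0.02"

```text
clock: 18.77
tool_pos: [596.3, -22.0, 159.6]
eef_rot: [[0.125, 0.992, 0.003], [0.992, -0.125, 0.002], [0.003, 0.003, -1.0]]
ft_force: [-0.5, -0.7, -2.4]
width: 0.296
```

Tip at about 76, no contact. Continue down.

jog_arm --series "0 0 -0.007 0 0 0 0.02; 0 0 -0.007 0 0 0 0.02; 0 0 -0.007 0 0 0 0.02"

```text
clock: 19.02
tool_pos: [597.1, -22.2, 138.2]
eef_rot: [[0.125, 0.992, 0.006], [0.992, -0.125, 0.002], [0.003, 0.005, -1.0]]
ft_force: [-0.8, -0.6, -2.2]
width: 0.298
```

jog_arm --series "0 0 -0.007 0 0.2 0 0.02; 0 0 -0.007 0 0 0 0.02; 0 0 -0.005 0 0 0 0.02; 0 0 0 0 0 0 0.02"

```text
clock: 19.35
tool_pos: [595.3, -22.0, 113.7]
eef_rot: [[0.125, 0.992, -0.003], [0.992, -0.125, 0.002], [0.002, -0.003, -1.0]]
ft_force: [-0.1, 0.1, -3.0]
width: 0.297
```

jog_arm --series "0.001 0 -0.002 0 0 0 0.02; 0 0 -0.002 0 0 0 0.02; 0 0 -0.001 0 0 0 0.02"

```text
clock: 19.6
tool_pos: [597.9, -22.1, 111.5]
eef_rot: [[0.125, 0.992, 0.001], [0.992, -0.125, 0.002], [0.002, 0.0, -1.0]]
ft_force: [-2.8, 0.6, -0.6]
width: 0.296
```

jog_arm --series "-0.001 0 -0.002 0 0 0 0.02; 0 0 -0.001 0 0 0 0.02; 0 0 0 0 0 0 0.02"

```text
clock: 19.85
tool_pos: [597.7, -22.1, 111.6]
eef_rot: [[0.125, 0.992, 0.003], [0.992, -0.125, 0.002], [0.002, 0.002, -1.0]]
ft_force: [-0.3, 0.3, -1.9]
width: 0.296
```

Run:
```python
from h import *
im=cams.capture("side");cv2.imwrite("pics/s5.png",cv2.resize(im[110:230,230:380],None,fx=5,fy=5,interpolation=cv2.INTER_CUBIC)[...,::-1])
```

```text
(no output)
```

View pics/s5.png

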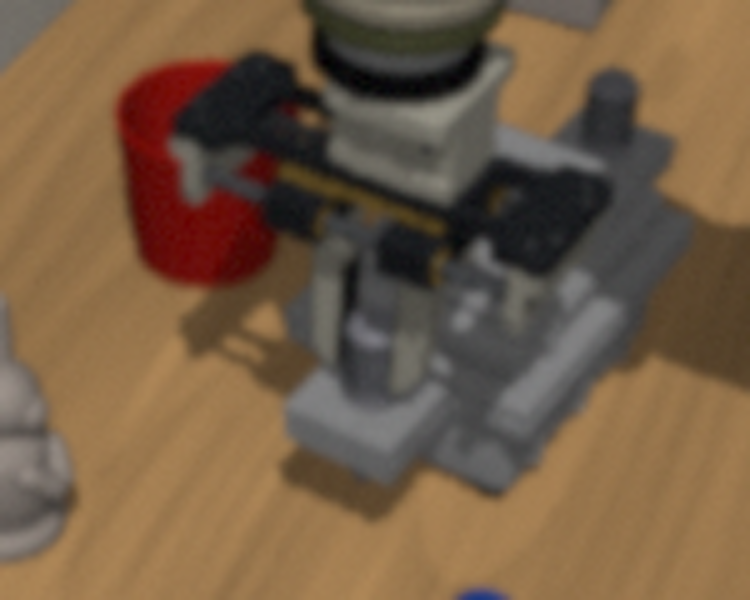

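jog_arm --series "0 0 -0.002 0 0 0 0.02; 0 0 0 0 0 0 0.06; 0 0 0 0 0 0 0.06; 0 0 0 0 0 0 0.06; 0 0 0 0 0 0 0.06"

```text
clock: 20.32
tool_pos: [600.2, -22.3, 113.3]
eef_rot: [[0.125, 0.992, 0.008], [0.992, -0.125, 0.001], [0.002, 0.008, -1.0]]
ft_force: [-0.6, 0.1, -0.7]
width: 0.536
```

jog_arm --series "0 0 0 0 0 0 0.06; 0 0 0 0 0 0 0.06; 0 0 0.01 0 0 0 0.06; 0 0 0.025 0 0 0 0.06; 0 0 0.03 0 0 0 0.06"

```text
clock: 20.73
tool_pos: [595.0, -21.7, 172.0]
eef_rot: [[0.125, 0.992, -0.006], [0.992, -0.125, 0.003], [0.002, -0.006, -1.0]]
ft_force: [-0.4, -1.0, 0.7]
width: 0.645
```

jog_arm --series "0 0 0.03 0 0 0 0.06; 0 0 0 0 0 0 0.06; 0 0 0 0 0 0 0.06"

```text
clock: 20.98
tool_pos: [597.8, -22.1, 212.3]
eef_rot: [[0.125, 0.992, 0.004], [0.992, -0.125, 0.002], [0.002, 0.004, -1.0]]
ft_force: [-0.0, -0.3, -1.4]
width: 0.648
```

```bash
python3 snap.py w16;  python3 - <<'E'
from h import *
im=cv2.imread("pics/w16.png")
w=cv2.resize(im[130:310,190:350],None,fx=2.4,fy=2.4,interpolation=cv2.INTER_CUBIC)
b=cams.capture("side");b=cv2.resize(b[120:340,230:380],None,fx=1.964,fy=432/220,interpolation=cv2.INTER_CUBIC)[...,::-1]
cv2.imwrite("pics/w16c.png",np.hstack([w,b]))
E
```

```text
20.9833 [597.8 -22.1 212.3] [-0.  -0.3 -1.4] [-0.04 -2.56 -3.73 -0.02  1.94  0.11] [-7.1  7.4 87.1  0.1 85.2  0.1] 0.6476359044767259
```

View pics/w16c.png

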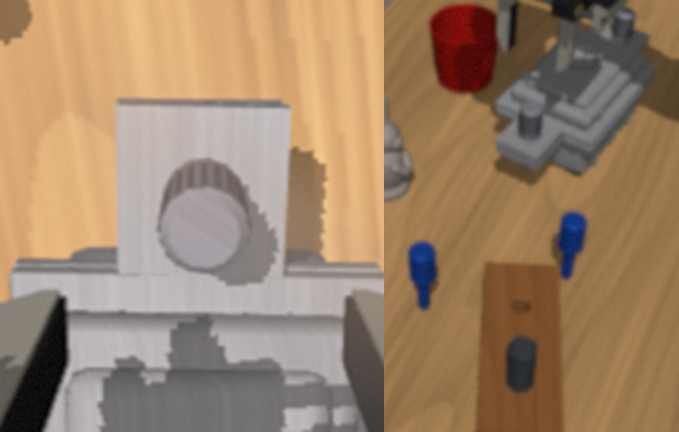

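Run:
```python
from h import *
import pickle
s,W,im=pickle.load(open("w16.pkl","rb"))
f=lambda x,y:(190+(x+.5)/2.4-.5,130+(y+.5)/2.4-.5)
print(onz(W,f(204,229),129), np.linalg.norm(onz(W,f(160,226),129)-onz(W,f(248,226),129)))
side=cams.capture("side");S=cams.camera_params("side");top=cams.capture("top");T=cams.camera_params("top")
cv2.imwrite("pics/s6.png",cv2.resize(side[130:190,270:350],None,fx=9,fy=9,interpolation=cv2.INTER_CUBIC)[...,::-1])
cv2.imwrite("pics/t6.png",cv2.resize(top[190:300,170:370],None,fx=3.5,fy=3.5,interpolation=cv2.INTER_CUBIC)[...,::-1])
t=np.linspace(0,2*np.pi,40)
for z in (85,129):
    X=np.c_[597+14*np.cos(t),-20+14*np.sin(t),0*t+z];p=proj(S,X);print(z,((p.min(0)-[270,130])*9).round(),((p.max(0)-[270,130])*9).round())
for z in (75,135):
    X=np.c_[471.5+13*np.cos(t),298+13*np.sin(t),0*t+z];p=proj(S,X);print(z,p.min(0),p.max(0))
```

```text
[598.69964517 -20.61573936 129.        ] 26.564184333065988
85 [254. 498.] [359. 567.]
129 [263. 372.] [371. 441.]
75 [292.37053973 308.73080132] [306.27256498 320.83560513]
135 [293.82901026 290.29447173] [308.50856627 302.65327128]
```

View pics/s6.png

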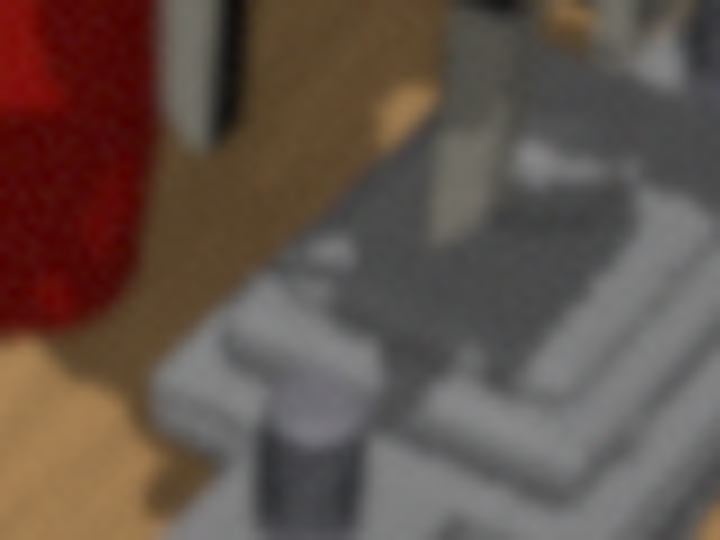

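View pics/t6.png

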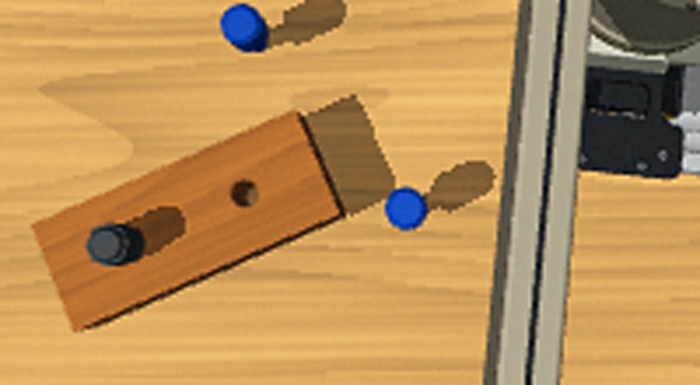

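jog_arm --series "0 0 0.02 0 0 0 0.06; 0 0 0 0 0 0 0.06; 0 0 0 0 0 0 0.06; 0 0 0 0 0 0 0.06"

```text
clock: 21.52
tool_pos: [593.8, -21.6, 223.8]
eef_rot: [[0.125, 0.992, -0.009], [0.992, -0.125, 0.003], [0.002, -0.01, -1.0]]
ft_force: [0.7, -0.1, -0.8]
width: 0.645
```

```bash
python3 -c "
from rig import workorder
print(workorder.sign_off())"
```

```text
the job is handed in; nothing more can be done
None
```

The job is handed in at about 21.5 s of the 69 s allowed; the sign-off gives no verdict.

- **Drift home:** I pushed the drift down until its shoulder sat on the upper lug, with the TCP at 115 mm and the tip about 15 mm above the bench. It stayed there for over 0.4 s. Afterwards the upper and lower lug edges and both holes showed in line in the wrist picture.
- **Drift back:** It went back into the block hole it came from. It seated with 6 N upward contact and stands upright in the pictures.
- **Thumb bolt:** The grey bolt is through both holes, and the side view puts its head top where a seated bolt's should be, 129 mm up. The blue look-alikes were not touched.
- **Bystanders:** The rabbit, tub and brush were never touched.

**Readings that disagreed:**
- **Bolt axis:** My last wrist measurement put the bolt head at (598.7, −20.6) mm against (596.9, −19.7) for the hole. That is about 2 mm apart, inside the 6 mm limit.
- **Seating force:** While lowering the bolt I never saw a clear upward force. I judged it seated because the tool stopped descending at 111.6 mm, and confirmed it by picture after releasing.

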